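# Hitch a used trailer coupler onto its tow ball and latch it

### The arm

A 6-joint arm with a two-finger parallel gripper is mounted at the origin on the work surface. World frame = base frame: x ahead of the robot, y to its left, z up, the work surface at z = 0. Lengths are in m, angles in rad, forces in N, time in s.
With the tool pointing down it reaches from about 0.375 to 0.9 m from the base axis. Payload 3.1 kg.
Tool frame: the origin (TCP) lies midway between the tips of the shut fingers; the grasp point (between the pads) lies 19 mm behind it; x points along the fingers, y is the direction in which the jaws open and shut, and the axes are right-handed (so a half turn about x gives the same grasp; the last joint's range is limited). The gripper opens to 87 mm and grips with 3 to 60 N. Pads are 19 mm wide; open, the fingers measure 117 mm over their backs; the gripper's body (75 mm by 190 mm) begins 51 mm behind the grasp point.
Start: joints at [1.075, 0.527, 1.433, -0, 1.181, -0.178], TCP at [0.195, 0.594, 0.223] pointing down, gripper open.
Joint ranges: [-3.08, 3.08], [-0.75, 2.2], [0.22, 2.44], [-1.43, 4.57], [0, 2.65], [-2.85, 2.85]. Speed limits (rad/s): [2.79, 2.79, 3.14, 3.14, 3.14, 3.14].

### API

Orientations are given as a unit quaternion [x, y, z, w].
In Python, from rig import get_obs, imaging, robot gives the robot as it stands.
- The arm moves only by the shell command python3 -m inch 'ROWS' [FORCE]. ROWS is JSON, a list of rows, each a list of 3 entries, a list of its own where there are three numbers: the finger opening in mm, from 0 to 87, then the shift along the tool's x, y, z in mm, then the turn, a rotation vector about the tool's x, y, z in degrees. In form: [[grip, [dx, dy, dz], [wx, wy, wz]], ...]. A call has 1 to 12 rows; each row shifts and turns the pose as measured when the row begins, along the tool's axes as they then stand; what a row does not reach is not made up. A row lasts 1/8 s, in which the tool goes at most 62.5 mm and 10.7 degrees, less where a joint would pass 70% of its speed; a pose out of reach is approached as far as the arm can. A call with a gripper value outside its range is refused whole. The fingers move at their own pace and stop on an object; FORCE is the grip in N (left out, the last holds). Time passes only in rows, so rows that do not move let the fingers close. It gives the time, the measured TCP pose, the force and the opening at its end, in the units of the state.
- get_obs(): the state, without advancing time (a new reading comes with each control period).
- imaging.camera(name): name is "scene" or "top"; returns the picture (480x640x3 uint8, red, green, blue); there is no depth.
- imaging.camera_params(name): a dict with "camera_matrix" (3x3 intrinsics, pixels), "k1" (the pictures are not rectified: a ray, as slopes to the right and down, at radius r is drawn at 1 + k1 r^2 times it, then the intrinsics apply), "xyz" and "rotation" of the camera in the world. Camera axes: x right, y down, z forward; pixel columns grow to the right and rows downward; lengths in m; the calibration is good to about 2 mm. A picture is of the moment at which its call begins. camera_params takes no time and is no camera call.
- robot.hand_in(): hands the job in, once; it reports no verdict.
Trained networks look in the newest picture that a camera, given by its name, has taken for a name from the list of things; names that differ only in an ending like _2 or _b are one class to them, and where a whole thing is asked for, a point or a joint stands for the part that bears it (a point fixed in the world has none). Each returns a list of dicts, best first, with "confidence" (0 to 1); they miss things now and then, are a little off and sometimes report something else, mostly with a low value. They report only what shows in the picture. A call takes as long as a camera call. They do not tell look-alikes from the thing itself.
- imaging.cut_out(camera, target): "pixels" (480x640 bool, what is visible of it) and "box" ([centre column, centre row, width, height] in pixels, round what is visible of it).
- imaging.tip_of(camera, target): "pixel" ([column, row] in pixels: a listed point, or the origin of a listed thing).
The state is a dict: "time": time; "q": joint angles; "joint_velocities": joint speeds; "joint_torque": joint torques, N m; "position": TCP position; "tool_rot": TCP orientation; "ft_force": force on the tool from outside, world axes, zero at the start; "moment": the same for the moment, N m; "grip_width": finger opening in m.
Only numpy, scipy, OpenCV 4.12 (cv2) and the standard library are available. Lean on these libraries where they do the work, as an engineer would, in place of code of your own. Each camera call takes 0.05 s, during which the arm holds its last target. There are 200 camera calls.

### The job

Get the second-hand trailer coupler ready for sale: set its socket over the tow ball of the display stand, tail foot between the cheeks of the wooden rest, push the head gently down past its spring keepers until it is fully home on the sprung ball, and keep pressing it down with about 20 N for a second to prove the seat, the latch lever still up. Then press the latch lever all the way down flat and leave the coupler hitched. Never slam it down or force it, and leave the other goods where they stand.

Things in the scene. Friction and masses are not known exactly. Their poses are not given: they have to be found in the camera images.
- ball (a point): Centre of the bright steel tow ball (50 mm across) on the fixed display stand, 85 mm above the table, on a neck 25 mm across. The ball is sprung: it gives some millimetres under load (how much differs from time to time) and comes back. Axes are the stand's: z up, x from the tail rest towards the ball. The stand's plank is 100 mm wide, 18 mm thick, from 215 mm behind the ball (-x) to 55 mm ahead.
- tail_rest (a point): Middle of the top of the stand's wooden tail rest, 165 mm behind the ball, 64 mm above the table. The top is 50 mm long (x), with a cheek on either side 14 mm high, 58 mm apart. Axes as ball.
- socket (a point): Point of the loose coupler (bare steel, 0.4 to 0.65 kg) where the ball's centre sits when fully home, 20 mm above its underside: it then coincides with ball, level and facing as the stand does. Axes: x from tail to head, z up. The head is a round cup, 68 mm across, open below (bore 54 mm), its flat top 32 mm above this point.
- keepers (a point): Midway between two sprung keepers in the coupler's bore (left and right), 12 mm below the socket point. Set on the ball, the head rests on them roughly 20 mm too high and does not sink by its own weight; a push of some 10 to 18 N at push_spot makes it slip past and drop onto the ball, where it stops hard.
- tail_foot (a point): Middle of the underside of the coupler's tail foot (24 mm long, 36 mm wide), 165 mm behind the socket point and level with the head's underside. It stands on the tail rest when hitched. Axes as socket.
- tube_center (a point): Centre of the coupler's square tube at the place to grasp it: 85 mm behind the socket point (-x of the coupler), 31 mm above the coupler's underside. The tube is 40 mm wide (y), 34 mm high and runs from 32 to 182 mm behind the socket point. Axes as socket.
- push_spot (a point): Bare top face of the tube 55 mm behind the socket point, 48 mm above the underside, behind the lever's hinge: a free place to push the head down. Axes as socket. The lever's hinge brackets begin 24 mm ahead of it.
- lever_pad (a point): Middle line of the latch lever, 50 mm from its hinge, at the place to press; its upper face is 3 mm above. A dark flat bar over the head, 18 mm wide, 6 mm thick, with a crossbar (26 mm long, 14 mm thick) 68 mm from the hinge. The hinge (along the coupler's y) is 22 mm behind the socket point and 42 mm above it; raised, the free end points ahead and up.
- lever (a joint): Angle of the latch lever, rad: 0 is fully raised (43 degrees above level), 0.75 is flat down against its stop. It has stiff friction (about 5 N at lever_pad moves it) and stays where it is left. It drives a pawl under the ball.
- screwdriver: bystander: screwdriver lying between the two work places; origin at its underside
- door_knob: bystander: brass door knob, 52 mm across, 50 mm high, standing between the two work places; origin at its underside
- mug: bystander: white mug, 90 mm high; origin at its underside
- bowl: bystander: white bowl, 150 mm across; origin at its underside
- flask: bystander: steel flask, 220 mm high; origin at its underside
- clock: bystander: wooden mantel clock, 120 mm high; origin at its underside
- jar: bystander: glass jar, 100 mm high; origin at its underside
- stand: The fixed display stand that carries ball; origin on the table straight below the ball, axes as ball.
- coupler: The loose coupler; origin at its underside straight below the socket point, axes as socket.
Things that resemble listed ones, but are neither listed nor needed, are in the scene too. What is shaped like the coupler but blue is not meant.

How it is judged:
By the outcome, as a careful person would: the job done as asked, in the order asked, and still so for the second after the job is handed in, with the robot touching nothing.
It also fails if it takes over 72 s, if anything falls off the work surface, if the arm or the gripper's body presses on something with over 40 N, if the wrist force passes 120 N, or if a joint passes its speed limit or range.

## Working session

There is one attempt and no reset: what is moved stays moved. The work goes in short steps, Python scripts to look and compute and a shell command to move; the robot and the scene stay as the last step left them, time stands still between calls to the robot, and variables do not carry over. Pictures are saved under pics/ and viewed, about 8 in all and at most 12, crops included, and the job is handed in when it is done.

```bash
mkdir -p pics; ls; cat > h.py <<'E'
from rig import get_obs, imaging, robot
import numpy as np, cv2
from scipy.spatial.transform import Rotation as R
def ray(cam,px):
    p=imaging.camera_params(cam);K=np.array(p["camera_matrix"]);u,v=px
    d=np.array([(u-K[0,2])/K[0,0],(v-K[1,2])/K[1,1]]);s=d.copy()
    for _ in range(30): s=d/(1+p["k1"]*(s@s))
    rot=np.array(p["rotation"]);rot=rot if rot.shape==(3,3) else R.from_quat(rot).as_matrix()
    w=rot@np.array([s[0],s[1],1]);return np.array(p["xyz"]),w/np.linalg.norm(w)
def atz(cam,px,z):
    o,d=ray(cam,px);return o+d*(z-o[2])/d[2]
def tri(a,b):
    A=np.zeros((3,3));B=np.zeros(3);L=[ray("scene",a),ray("top",b)]
    for o,d in L:
        P=np.eye(3)-np.outer(d,d);A+=P;B+=P@o
    x=np.linalg.solve(A,B);return x,[np.linalg.norm((np.eye(3)-np.outer(d,d))@(x-o)) for o,d in L]
def snap(cam,f):
    im=imaging.camera(cam);cv2.imwrite("pics/"+f,im[:,:,::-1]);return im
E
python3 - <<'E'
from h import *
snap("scene","s0.png");snap("top","t0.png")
print(imaging.camera_params("scene"),imaging.camera_params("top"))
for n in ["ball","tail_rest","socket","tail_foot","tube_center","push_spot","lever_pad","coupler","stand","door_knob","screwdriver"]:
    for c in ["scene","top"]:
        print(n,c,[(np.round(r["pixel"],1).tolist(),round(r["confidence"],2)) for r in imaging.tip_of(c,n)][:4])
print(get_obs())
E
```

```text
pics
{'camera_matrix': array([[500.25928069,   0.        , 320.51509394],
       [  0.        , 500.25928069, 234.18743034],
       [  0.        ,   0.        ,   1.        ]]), 'k1': -0.09571449191741921, 'xyz': array([1.40125376, 0.28302785, 0.75168223]), 'rotation': array([ 0.51598607,  0.73034742, -0.36415879, -0.26026794])} {'camera_matrix': array([[444.83334203,   0.        , 324.32056245],
       [  0.        , 444.83334203, 242.86584519],
       [  0.        ,   0.        ,   1.        ]]), 'k1': -0.05633569453617726, 'xyz': array([0.36868146, 0.01093227, 1.12158854]), 'rotation': array([ 0.71265518, -0.69606398,  0.05912171, -0.06420401])}
ball scene [([412.2, 255.3], 0.64)]
ball top [([251.1, 231.3], 0.56), ([331.1, 251.0], 0.16)]
tail_rest scene [([426.6, 219.6], 0.84)]
tail_rest top [([246.0, 303.4], 0.65)]
socket scene [([357.7, 203.0], 0.76), ([244.8, 241.8], 0.75)]
socket top [([329.3, 348.8], 0.97), ([404.8, 235.5], 0.69)]
tail_foot scene [([259.4, 213.1], 0.74), ([314.1, 232.4], 0.57)]
tail_foot top [([420.8, 301.8], 0.88)]
tube_center scene [([335.4, 209.8], 0.74)]

[... 764 characters left out ...]
5.3], 0.8), ([251.5, 236.2], 0.68)]
{'time': 1.2, 'q': array([ 1.07548562e+00,  5.27486587e-01,  1.43271261e+00, -8.05053767e-06,
        1.18137467e+00, -1.78506753e-01]), 'joint_velocities': array([-0.00025036,  0.00068807, -0.00028579,  0.00095584, -0.00052862,
        0.00133544]), 'joint_torque': array([ 1.45100534e-03, -4.40026259e+01, -1.76986223e+01,  6.33745990e-02,
        5.04859386e-02, -2.03560808e-05]), 'position': array([0.19467468, 0.59388516, 0.22255262]), 'tool_rot': array([ 0.11154363,  0.69824973, -0.11153283,  0.69825909]), 'ft_force': array([ 0.55950864,  0.00850866, -0.47656592]), 'moment': array([0.01101918, 0.05982235, 0.00011082]), 'grip_width': 0.08681329370535892}
```

View pics/s0.png

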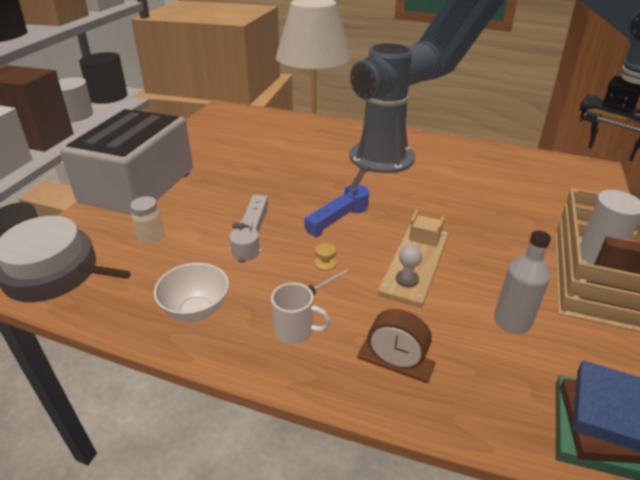

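View pics/t0.png

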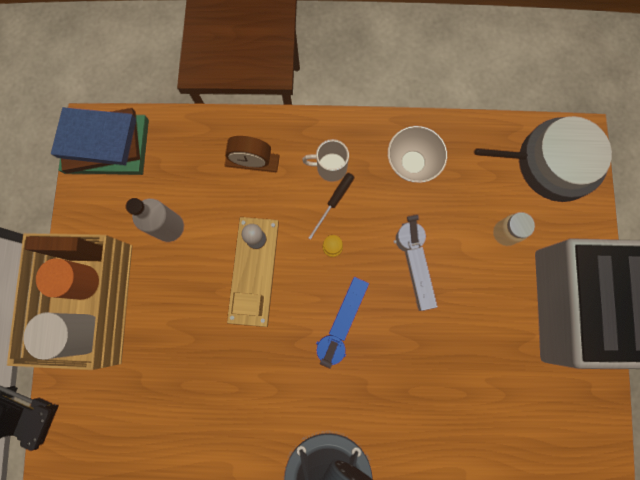

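The scene picture shows the grey coupler with its head at (245,243) and tail at (260,200). The blue look-alike is at (340,210) and the stand's ball at (410,256). In the top picture the grey head is at (411,237), its tail at (430,305), the ball at (253,235) and the rest at (246,303).

```bash
cat > m.py <<'E'
from h import *
def best(c,n,near,tol=35):
    L=[r["pixel"] for r in imaging.tip_of(c,n) if np.hypot(*(np.array(r["pixel"])-near))<tol]
    return L[0] if L else None
if __name__=="__main__":
    imaging.camera("scene");imaging.camera("top")
    H=dict(ball=.085,tail_rest=.064,socket=.02,tail_foot=0,tube_center=.031,push_spot=.048,lever_pad=.09,stand=0,coupler=0)
    near=dict(ball=((410,256),(253,235)),tail_rest=((426,225),(246,303)),stand=((405,280),(258,241)))
    for n,h in H.items():
        s,t=near.get(n,((250,225),(418,260)))
        a=best("scene",n,s,45);b=best("top",n,t,60)
        print(n,a,b)
        if a is not None: print("  scene@z",np.round(atz("scene",a,h),4))
        if b is not None: print("  top@z",np.round(atz("top",b,h),4))
        if a is not None and b is not None: x,e=tri(a,b);print("  tri",np.round(x,4),np.round(e,4))
    for n,(s,t),h in [("door_knob",((323,262),(332,248)),0)]:
        print(n,atz("scene",best("scene",n,s),h),atz("top",best("top",n,t),h))
    def edges(c,n,near):
        for r in imaging.cut_out(c,n):
            m=r["pixels"].astype(np.uint8)
            b=r["box"]
            if abs(b[0]-near[0])<40 and abs(b[1]-near[1])<40: return m
    for z,n,near in [(.018,"stand",(253,272)),(.048,"coupler",(418,265))]:
        m=edges("top",n,near)
        if m is None: print(n,"none");continue
        v,u=np.nonzero(m);P=np.array([atz("top",p,z)[:2] for p in zip(u,v)])
        rect=cv2.minAreaRect(P.astype(np.float32)*1000);print(n,rect,np.round(cv2.boxPoints(rect)))
E
python3 m.py
```

```text
ball [410.8, 256.2] [254.0, 236.3]
  scene@z [0.5691 0.1951 0.085 ]
  top@z [0.5635 0.1882 0.085 ]
  tri [0.5639 0.1918 0.08  ] [0.0028 0.0028]
tail_rest [427.4, 221.2] [245.7, 305.3]
  scene@z [0.3986 0.2042 0.064 ]
  top@z [0.401  0.2031 0.064 ]
  tri [0.4008 0.2036 0.0653] [0.0008 0.0008]
socket [243.8, 245.3] [407.8, 240.0]
  scene@z [ 0.5812 -0.1952  0.02  ]
  top@z [ 0.5751 -0.1889  0.02  ]
  tri [ 0.5772 -0.1933  0.0167] [0.0039 0.0039]
tail_foot [261.8, 213.0] [421.8, 300.7]
  scene@z [ 0.4171 -0.2255  0.    ]
  top@z [ 0.4248 -0.2267  0.    ]
  tri [ 0.424  -0.2238  0.0052] [0.0018 0.0018]
tube_center [253.1, 222.7] [419.8, 268.6]
  scene@z [ 0.5038 -0.2069  0.031 ]
  top@z [ 0.5019 -0.2161  0.031 ]
  tri [ 0.5009 -0.2128  0.0286] [0.0039 0.0039]
push_spot [247.4, 221.1] [422.1, 258.2]
  scene@z [ 0.5235 -0.2114  0.048 ]
  top@z [ 0.5255 -0.2185  0.048 ]
  tri [ 0.5242 -0.2149  0.0485] [0.0035 0.0035]
lever_pad [238.7, 225.5] [414.6, 225.7]
  scene@z [ 0.5981 -0.1929  0.09  ]
  top@z [ 0.5969 -0.1927  0.09  ]
  tri [ 0.5972 -0.1931  0.0892] [0.0003 0.0003]
stand [408.3, 286.3] [259.3, 240.4]
  scene@z [0.5689 0.1993 0.    ]
  top@z [0.569  0.1885 0.    ]
  tri [ 0.5684  0.194  -0.002 ] [0.0053 0.0053]
coupler [245.6, 254.2] [409.9, 242.5]
  scene@z [ 0.5884 -0.1889  0.    ]
  top@z [ 0.5725 -0.1979  0.    ]
  tri [ 0.5743 -0.1988 -0.0131] [0.0016 0.0016]
door_knob [0.56090325 0.00074299 0.        ] [0.5504274  0.00396898 0.        ]Traceback (most recent call last):
  File "m.py", line 26, in <module>
    v,u=np.nonzero(m);P=np.array([atz("top",p,z)[:2] for p in zip(u,v)])
                                  ~~~^^^^^^^^^^^
  File "h.py", line 11, in atz
    o,d=ray(cam,px);return o+d*(z-o[2])/d[2]
        ~~~^^^^^^^^
  File "h.py", line 5, in ray
    p=imaging.camera_params(cam);K=np.array(p["camera_matrix"]);u,v=px
ValueError: time passes only in moves, steps and waits
```

```bash
sed -i 's/imaging.camera_params(cam)/_P(cam)/; s/^def ray/import functools\n_P=functools.lru_cache(None)(imaging.camera_params)\ndef ray/' h.py
cat > fit.py <<'E'
from m import *
from scipy.optimize import least_squares
def proj(c,X):
    p=_P(c);K=np.array(p["camera_matrix"]);r=np.array(p["rotation"]);r=R.from_quat(r).as_matrix()
    q=r.T@(np.asarray(X)-p["xyz"]);s=q[:2]/q[2];s=s*(1+p["k1"]*(s@s));return K[0,0]*s+K[:2,2]
from h import _P
STAND=dict(ball=(0,0,.085),tail_rest=(-.165,0,.064),stand=(0,0,0))
COUP=dict(socket=(0,0,.02),tail_foot=(-.165,0,0),tube_center=(-.085,0,.031),push_spot=(-.055,0,.048),coupler=(0,0,0),lever_pad=(-.022+.05*np.cos(.75),0,.062+.05*np.sin(.75)))
def fit(model,x0,n=3,tol=25):
    obs=[]
    for _ in range(n):
        for c in("scene","top"):
            imaging.camera(c)
            for k,l in model.items():
                g=proj(c,place(l,x0));b=best(c,k,g,tol)
                if b is not None: obs.append((c,k,b))
    f=lambda x:np.concatenate([proj(c,place(model[k],x))-np.array(b) for c,k,b in obs])
    s=least_squares(f,x0,loss="soft_l1",f_scale=1.5,x_scale=[.01,.01,.05]);return s.x,f(s.x),obs
def place(l,x):
    c,s=np.cos(x[2]),np.sin(x[2]);return np.array([x[0]+c*l[0]-s*l[1],x[1]+s*l[0]+c*l[1],l[2]])
E
python3 - <<'E'
from fit import *
for nm,M,x0 in (("stand",STAND,[.566,.192,-.07]),("coup",COUP,[.577,-.194,.2])):
    x,r,o=fit(M,x0);print(nm,x[:2],np.degrees(x[2]),len(o),"rms",np.sqrt(np.mean(r**2)))
    for c in("scene","top"):
        print({k:np.round(np.mean([r[2*i:2*i+2] for i,q in enumerate(o) if q[0]==c and q[1]==k] or [[9,9]],axis=0),1).tolist() for k in M},c)
for z,n,near in [(.018,"stand",(253,272)),(.048,"coupler",(418,265))]:
    for r in imaging.cut_out("top",n):
        b=r["box"]
        if np.hypot(b[0]-near[0],b[1]-near[1])<40:
            cs,_=cv2.findContours(r["pixels"].astype(np.uint8),0,1);c=max(cs,key=len)[:,0]
            P=np.array([atz("top",p,z)[:2] for p in c]);rect=cv2.minAreaRect(P.astype(np.float32)*1000);print(n,rect,np.round(cv2.boxPoints(rect)).tolist());break
E
```

```text
stand [0.56577582 0.19362313] -2.4156839239211236 18 rms 1.6231939637145467
{'ball': [-2.4, -0.1], 'tail_rest': [1.3, 2.4], 'stand': [1.1, -0.6]} scene
{'ball': [-0.5, 0.6], 'tail_rest': [2.2, 0.6], 'stand': [-0.3, -0.6]} top
coup [ 0.58193867 -0.19494444] 11.676989259301385 36 rms 1.9891949880974233
{'socket': [-0.6, 2.5], 'tail_foot': [-1.9, 0.1], 'tube_center': [0.5, -0.1], 'push_spot': [-0.7, 0.0], 'coupler': [-2.3, -3.5], 'lever_pad': [0.6, -4.0]} scene
{'socket': [1.6, -0.1], 'tail_foot': [0.4, 1.3], 'tube_center': [-2.8, -0.6], 'push_spot': [-1.9, -0.4], 'coupler': [-0.1, -0.8], 'lever_pad': [-1.2, 0.2]} top
stand ((489.8345947265625, 197.7908172607422), (104.12152099609375, 270.8914489746094), 86.80078125) [[352.0, 153.0], [622.0, 138.0], [628.0, 242.0], [358.0, 257.0]]
coupler ((599.2089233398438, -196.98851013183594), (73.18028259277344, 27.934432983398438), 1.889177680015564) [[562.0, -184.0], [563.0, -212.0], [636.0, -210.0], [635.0, -182.0]]
```

```bash
cat > go.py <<'E'
# python3 go.py x y z yaw_deg : yaw = heading of the tool's z-or-y line such that tool y is along yaw+90 (mod 180)
import sys
from h import *
def need(x,y,z,yaw,pr=True):
    o=get_obs();A=R.from_quat(o["tool_rot"]).as_matrix();p=np.array(o["position"])
    best=None
    for s in(1,-1):
        ty=s*np.array([-np.sin(yaw),np.cos(yaw),0]);tx=np.array([0,0,-1.]);B=np.c_[tx,ty,np.cross(tx,ty)]
        w=np.degrees(R.from_matrix(A.T@B).as_rotvec())
        print("turn",np.round(w,1),"shift before turn(mm)",np.round(1e3*A.T@(np.array([x,y,z])-p),1),"after turn",np.round(1e3*B.T@(np.array([x,y,z])-p),1))
    print("pos",np.round(p,4),"F",np.round(o["ft_force"],1),"q",np.round(o["q"],2),"w",round(o["grip_width"],4),"t",round(o["time"],2))
if __name__=="__main__":
    a=[float(v) for v in sys.argv[1:]];need(a[0],a[1],a[2],np.radians(a[3]))
E
python3 go.py .42 .3 .25 11.7;python3 go.py .4987 -.2122 .2 11.7
python3 - <<'E'
from h import *
print(R.from_quat(get_obs()["tool_rot"]).as_matrix().round(3), atz("top",(150,215),.1),atz("top",(178,228),0))
im=imaging.camera("top")
a=im[195:325,380:460];b=im[205:335,215:295]
cv2.imwrite("pics/crop.png",cv2.resize(np.hstack([a,b]),None,fx=4.6,fy=4.6,interpolation=2)[:,:,::-1])
E
```

```text
turn [-29.9  -0.   -0. ] shift before turn(mm) [ -27.5 -209.1  305.7] after turn [ -27.4 -333.5  161.1]
turn [150.1  -0.    0. ] shift before turn(mm) [ -27.5 -209.1  305.7] after turn [ -27.4  333.5 -161.1]
pos [0.1946 0.5939 0.2226] F [-0.1  0.3 -0.4] q [ 1.08  0.53  1.43  0.    1.18 -0.18] w 0.0871 t 5.75
turn [-29.9  -0.   -0. ] shift before turn(mm) [  22.5 -671.3  540. ] after turn [  22.6 -851.   134.3]
turn [150.1  -0.    0. ] shift before turn(mm) [  22.5 -671.3  540. ] after turn [  22.6  851.  -134.3]
pos [0.1946 0.5939 0.2226] F [-0.1  0.3 -0.4] q [ 1.08  0.53  1.43  0.    1.18 -0.18] w 0.0871 t 5.75
[[-0.     0.312  0.95 ]
 [ 0.     0.95  -0.312]
 [-1.     0.    -0.   ]] [0.60668338 0.43772714 0.1       ] [0.59686214 0.40215557 0.        ]
```

View pics/crop.png

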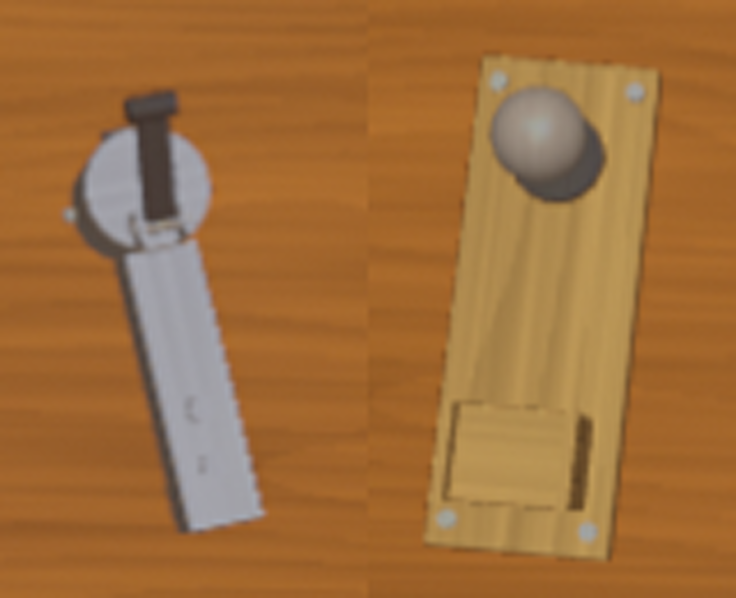

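```bash
python3 - <<'E'
from h import *
c=lambda u,v,z:atz("top",(380+(u-2.3)/4.6+0.0,195+(v-2.3)/4.6),z)
b=lambda u,v,z:atz("top",(215+(u-368-2.3)/4.6,205+(v-2.3)/4.6),z)
print("ball",b(540,133,.085).round(4))
P=[b(u,v,.018) for u,v in((485,57),(660,70),(608,558),(427,543))]
for p in P: print(p.round(4))
print("center->",np.mean(P,0).round(4))
f=(P[0]+P[1])/2-(P[2]+P[3])/2;print("stand len",np.linalg.norm(f),"yaw",np.degrees(np.arctan2(f[1],f[0])),"ball from center",np.mean(P,0)+.08*f/np.linalg.norm(f))
print("head",c(147,190,.052).round(4))
T=[c(u,v,.048) for u,v in((190,530),(263,515),(127,255),(197,240))]
t=(T[0]+T[1])/2;h=(T[2]+T[3])/2;d=t-h;yaw=np.arctan2(-d[1],-d[0]);print("tube",t.round(4),h.round(4),np.linalg.norm(d),np.linalg.norm(T[0]-T[1]),np.degrees(yaw))
e=np.array([np.cos(yaw),np.sin(yaw),0]);print("socket from tail end",t+.182*e,"tube_center",t+.097*e)
E
```

```text
ball [0.5703 0.1936 0.085 ]
[0.6256 0.2383 0.018 ]
[0.6204 0.1406 0.018 ]
[0.3539 0.1574 0.018 ]
[0.3592 0.2546 0.018 ]
center-> [0.4898 0.1977 0.018 ]
stand len 0.2669700733269224 yaw -3.5427939857919095 ball from center [0.56963162 0.19278441 0.018     ]
head [ 0.5798 -0.1922  0.052 ]
tube [ 0.4051 -0.233   0.048 ] [ 0.5496 -0.2007  0.048 ] 0.14805250956922408 0.03924800639444733 12.61862568542968
socket from tail end [ 0.5827162  -0.19325834  0.048     ] tube_center [ 0.4997693  -0.21182748  0.048     ]
```

```bash
python3 -m inch '[[87,[-25,-50,35],[-10,0,0]],[87,[-25,-55,30],[-10,0,0]],[87,[0,-60,20],[-9.9,0,0]],[87,[0,-60,20],[0,0,0]],[87,[0,-60,20],[0,0,0]],[87,[0,-60,20],[0,0,0]]]' 40; python3 go.py .4987 -.2122 .2 12.5
```

```text
time: 6.55
position: [0.3517, 0.2663, 0.2716]
tool_rot: [-0.078, 0.7, 0.08, 0.705]
ft_force: [1.2, -0.2, 0.0]
grip_width: 0.0871
turn [ 0.3  0.4 -0.1] shift before turn(mm) [  71.  -499.3   36.9] after turn [  71.6 -499.    40. ]
turn [-1.797e+02  1.000e-01  6.000e-01] shift before turn(mm) [  71.  -499.3   36.9] after turn [ 71.6 499.  -40. ]
pos [0.3517 0.2663 0.2716] F [ 1.2 -0.2  0. ] q [ 0.39  0.21  1.81  0.    1.12 -1.4 ] w 0.0871 t 6.55
```

```bash
python3 -m inch '[[87,[0,-55,12],[0.3,0.4,0]],[87,[0,-62,8],[0,0,0]],[87,[0,-62,8],[0,0,0]],[87,[0,-62,5],[0,0,0]],[87,[0,-62,5],[0,0,0]],[87,[0,-62,5],[0,0,0]],[87,[0,-62,0],[0,0,0]],[87,[0,-55,0],[0,0,0]]]'; python3 go.py .4995 -.2118 .012 12.6
```

```text
time: 7.55
position: [0.5007, -0.2004, 0.2742]
tool_rot: [-0.076, 0.699, 0.076, 0.707]
ft_force: [0.5, 1.4, 0.2]
grip_width: 0.0872
turn [-0.2  0.6  0. ] shift before turn(mm) [262.1 -10.8  -6.6] after turn [262.2 -10.9  -3.7]
turn [179.7   0.   -1. ] shift before turn(mm) [262.1 -10.8  -6.6] after turn [262.2  10.9   3.7]
pos [ 0.5007 -0.2004  0.2742] F [0.5 1.4 0.2] q [-0.59  0.35  1.59  0.01  1.19 -2.38] w 0.0872 t 7.55
```

```bash
python3 -m inch '[[87,[40,-10.8,-4],[-0.2,0.6,0]],[87,[55,0,0],[0,0,0]],[87,[50,0,0],[0,0,0]],[87,[40,0,0],[0,0,0]],[87,[0,0,0],[0,0,0]]]'; python3 go.py .4995 -.2118 .014 12.6
```

```text
time: 8.18
position: [0.5045, -0.2218, 0.0863]
tool_rot: [-0.077, 0.7, 0.072, 0.706]
ft_force: [0.3, -0.6, 0.6]
grip_width: 0.0871
turn [-0.5  0.4  0.5] shift before turn(mm) [72.2 11.4 -3.3] after turn [72.3 10.8 -2.7]
turn [179.5   0.8  -0.7] shift before turn(mm) [72.2 11.4 -3.3] after turn [ 72.3 -10.8   2.7]
pos [ 0.5045 -0.2218  0.0863] F [ 0.3 -0.6  0.6] q [-0.62  0.62  1.74 -0.    0.76 -2.4 ] w 0.0871 t 8.18
```

```bash
python3 -m inch '[[87,[8,11,-3],[-0.5,0.4,0.4]],[87,[0,0,0],[0,0,0]]]'; python3 go.py .4995 -.2118 .014 12.6
```

```text
time: 8.43
position: [0.5005, -0.2118, 0.0803]
tool_rot: [-0.079, 0.702, 0.076, 0.704]
ft_force: [0.5, -0.1, 0.0]
grip_width: 0.087
turn [0.  0.2 0.3] shift before turn(mm) [66.3  0.5 -1.2] after turn [66.3  0.2 -0.9]
turn [-180.    -0.4    0.3] shift before turn(mm) [66.3  0.5 -1.2] after turn [66.3 -0.2  0.9]
pos [ 0.5005 -0.2118  0.0803] F [ 0.5 -0.1  0. ] q [-0.61  0.63  1.76 -0.    0.75 -2.4 ] w 0.087 t 8.43
```

```bash
python3 -m inch '[[87,[35,0.3,-1],[0,0.2,0.3]],[87,[25,0,0],[0,0,0]],[87,[0,0,0],[0,0,0]]]'; python3 go.py .4995 -.2118 .014 12.6; python3 - <<'E'
from h import *
imaging.camera("top");im=imaging.camera("scene")
cv2.imwrite("pics/g.png",cv2.resize(im[150:300,170:350],None,fx=4,fy=4,interpolation=2)[:,:,::-1])
E
```

```text
time: 8.8
position: [0.5043, -0.2141, 0.0248]
tool_rot: [-0.081, 0.699, 0.075, 0.706]
ft_force: [-0.2, 0.6, 0.0]
grip_width: 0.0871
turn [0.1 0.5 0.5] shift before turn(mm) [10.7  3.4 -4.2] after turn [10.8  3.3 -4.1]
turn [-179.9   -0.8    0.8] shift before turn(mm) [10.7  3.4 -4.2] after turn [10.8 -3.3  4.1]
pos [ 0.5043 -0.2141  0.0248] F [-0.2  0.6  0. ] q [-0.61  0.73  1.78  0.    0.62 -2.4 ] w 0.0871 t 8.8
```

View pics/g.png

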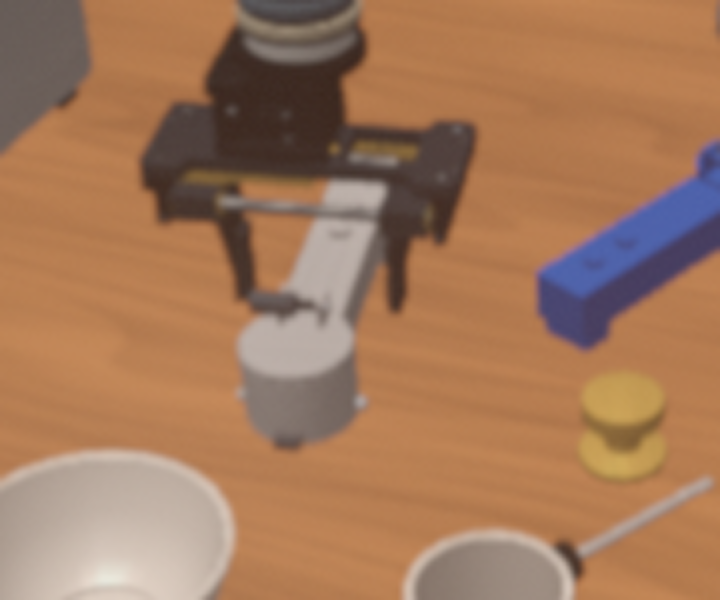

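The fingers straddle the grey tube with clearance on both sides. The head sits ahead of the gripper and nothing is touched.

```bash
python3 -m inch '[[87,[6,3.4,-4.2],[0,0.5,0.5]],[87,[4,0,0],[0,0,0]],[87,[0,0,0],[0,0,0]]]'; python3 go.py .4995 -.2118 .014 12.6;
```

```text
time: 9.28
position: [0.5017, -0.2133, 0.0183]
tool_rot: [-0.08, 0.701, 0.076, 0.705]
ft_force: [-0.4, -0.3, -0.4]
grip_width: 0.087
turn [0.1 0.3 0.4] shift before turn(mm) [ 4.3  2.  -1.9] after turn [ 4.3  1.9 -1.8]
turn [-179.9   -0.6    0.5] shift before turn(mm) [ 4.3  2.  -1.9] after turn [ 4.3 -1.9  1.8]
pos [ 0.5017 -0.2133  0.0183] F [-0.4 -0.3 -0.4] q [-0.61  0.74  1.78 -0.    0.61 -2.4 ] w 0.087 t 9.28
```

```bash
python3 -m inch '[[87,[5,2,-2],[0,0.5,0.5]],[60,[0,0,0],[0,0,0]],[30,[0,0,0],[0,0,0]],[30,[0,0,0],[0,0,0]],[30,[0,0,0],[0,0,0]],[30,[0,0,0],[0,0,0]]]' 60; python3 go.py .4995 -.2118 .014 12.6;
```

```text
time: 10.02
position: [0.4993, -0.2118, 0.0131]
tool_rot: [-0.078, 0.704, 0.079, 0.701]
ft_force: [0.2, 0.6, -1.1]
grip_width: 0.045
turn [ 0.1 -0.2 -0.2] shift before turn(mm) [-0.9 -0.   0.1] after turn [-0.9 -0.   0.2]
turn [-179.9    0.3   -0.4] shift before turn(mm) [-0.9 -0.   0.1] after turn [-0.9  0.  -0.2]
pos [ 0.4993 -0.2118  0.0131] F [ 0.2  0.6 -1.1] q [-0.61  0.75  1.78 -0.    0.62 -2.4 ] w 0.045 t 10.03
```

```bash
python3 -m inch '[[30,[0,0,0],[0,0,0]],[30,[0,0,0],[0,0,0]],[30,[0,0,0],[0,0,0]],[30,[0,0,0],[0,0,0]]]'; python3 -m inch '[[30,[-5,0,0],[0,0,0]],[30,[-15,0,0],[0,0,0]],[30,[0,0,0],[0,0,0]]]'; python3 go.py .485 .1979 .25 -3.5
```

```text
time: 10.52
position: [0.4993, -0.2116, 0.0131]
tool_rot: [-0.078, 0.704, 0.08, 0.701]
ft_force: [0.7, -0.2, 0.2]
grip_width: 0.0399
time: 10.9
position: [0.4982, -0.211, 0.0334]
tool_rot: [-0.077, 0.705, 0.08, 0.7]
ft_force: [0.2, -0.2, -3.9]
grip_width: 0.0397
turn [16.3 -0.4 -0.2] shift before turn(mm) [-215.   402.9   76.1] after turn [-216.6  407.4  -38.1]
turn [-163.7    0.4   -0.6] shift before turn(mm) [-215.   402.9   76.1] after turn [-216.6 -407.4   38.1]
pos [ 0.4982 -0.211   0.0334] F [ 0.2 -0.2 -3.9] q [-0.61  0.71  1.77 -0.    0.66 -2.4 ] w 0.0397 t 10.9
```

```bash
python3 -m inch '[[30,[-40,0,0],[0,0,0]],[30,[-50,0,0],[0,0,0]],[30,[-50,15,3],[0,0,0]],[30,[-40,40,8],[4,0,0]],[30,[-10,50,4],[4,0,0]],[30,[0,50,2],[4,0,0]],[30,[0,50,-2],[4,0,0]],[30,[0,50,-4],[0,0,0]],[30,[0,50,-4],[0,0,0]],[30,[0,40,-4],[0,0,0]],[30,[0,0,0],[0,0,0]]]';  python3 go.py .485 .1979 .2 -3.5
```

```text
time: 12.28
position: [0.4837, 0.1449, 0.2313]
tool_rot: [0.027, 0.71, -0.023, 0.703]
ft_force: [0.4, -0.2, -5.0]
grip_width: 0.0396
turn [-0.5 -0.6 -0.3] shift before turn(mm) [31.6 52.8 -2.1] after turn [31.3 52.9 -1.9]
turn [179.5  -0.5   0.9] shift before turn(mm) [31.6 52.8 -2.1] after turn [ 31.3 -52.9   1.9]
pos [0.4837 0.1449 0.2313] F [ 0.4 -0.2 -5. ] q [ 0.07  0.36  1.71  0.01  1.08 -1.44] w 0.0396 t 12.28
```

```bash
python3 -m inch '[[30,[10,30,-2],[-0.5,-0.6,-0.3]],[30,[25,23,0],[0,0,0]],[30,[25,0,0],[0,0,0]],[30,[0,0,0],[0,0,0]],[30,[0,0,0],[0,0,0]]]';  python3 go.py .485 .1979 .165 -3.5
python3 - <<'E'
from h import *
a=snap("top","t1.png");b=snap("scene","s1.png")
cv2.imwrite("pics/h.png",cv2.resize(np.hstack([a[190:340,190:300],b[140:290,340:480]]),None,fx=3.2,fy=3.2,interpolation=2)[:,:,::-1])
E
```

```text
time: 12.9
position: [0.4845, 0.1959, 0.1706]
tool_rot: [0.021, 0.707, -0.023, 0.707]
ft_force: [0.1, -0.3, -4.1]
grip_width: 0.0397
turn [-0.1  0.   0.1] shift before turn(mm) [5.6 2.  0.4] after turn [5.6 2.  0.4]
turn [179.9   0.2  -0. ] shift before turn(mm) [5.6 2.  0.4] after turn [ 5.6 -2.  -0.4]
pos [0.4845 0.1959 0.1706] F [ 0.1 -0.3 -4.1] q [ 0.17  0.46  1.74 -0.    0.94 -1.33] w 0.0397 t 12.9
```

View pics/h.png

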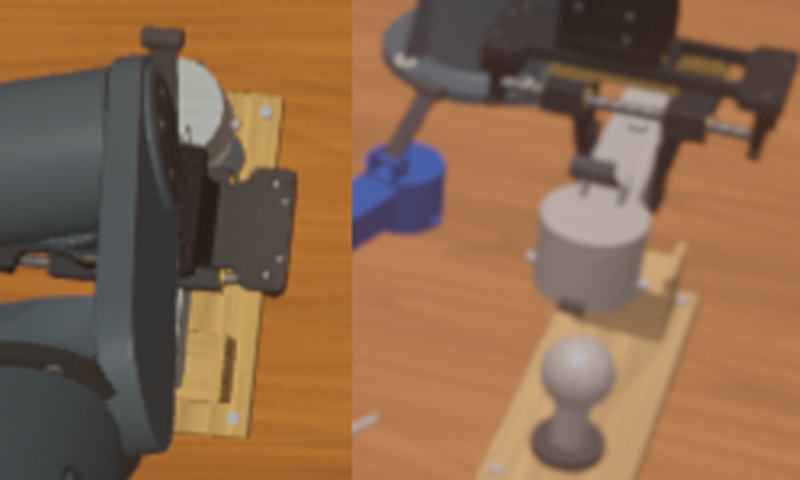

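The coupler hangs level, with its head over the ball. In the scene camera the head-top disc is at about (415.6,206.9), the keeper pins' midpoint at (413,224.4) and the ball at (410.9,256.6).

```bash
python3 - <<'E'
from fit import *
o=get_obs();p=o["position"];u=p[2]-.0131
print("u",u)
print("head",atz("scene",(415.6,206.9),u+.052).round(4),"ball",atz("scene",(410.9,256.6),.085).round(4),"pins",atz("scene",(413.1,224.4),u+.008).round(4))
yaw=np.radians(-3.5);e=np.array([np.cos(yaw),np.sin(yaw)])
print("socket expected",p[:2]+.085*e)
imaging.camera("scene");imaging.camera("top")
M=dict(socket=(0,0,u+.02),tail_foot=(-.165,0,u),tube_center=(-.085,0,u+.031),push_spot=(-.055,0,u+.048),coupler=(0,0,u),keepers=(0,0,u+.008))
for k,l in M.items():
    for c in("scene","top"):
        q=place(l,[p[0]+.085*e[0],p[1]+.085*e[1],yaw]);g=proj(c,q)
        b=best(c,k,g,25)
        if b is not None: print(k,c,np.round(np.array(b)-g,1),"world off mm",np.round(1e3*(atz(c,b,l[2])-q)[:2],1))
for k,l in (("ball",(0,0,.085)),):
    for c in("scene","top"):
        q=place(l,[.570,.193,yaw]);g=proj(c,q);b=best(c,k,g,25)
        if b is not None: print(k,c,"world",atz(c,b,.085))
E
```

```text
u 0.15776141729045445
head [0.5705 0.1907 0.2098] ball [0.5703 0.1956 0.085 ] pins [0.5681 0.1904 0.1658]
socket expected [0.56932309 0.19080483]
socket scene [-0.3 -4.3] world off mm [-14.9  -3.4]
socket top [ 0.8 -2.6] world off mm [ 5.8 -1.4]
tail_foot top [-4.  -0.3] world off mm [0.4 8.8]
tube_center scene [-1.5 -0.2] world off mm [ 0.3 -3.2]
push_spot scene [0.6 0.4] world off mm [1.3 1.5]
coupler scene [0.9 5.3] world off mm [17.3  5.1]
coupler top [0.  1.9] world off mm [-4.3 -0.2]
keepers scene [-0.9  2.1] world off mm [ 7.8 -0.3]
keepers top [-2.7  3.8] world off mm [-8.6  5.4]
ball scene world [0.5659091  0.19704541 0.085     ]
ball top world [0.56661472 0.19837945 0.085     ]
```

```bash
python3 -m inch '[[30,[15,3,0.5],[0,0,0]],[30,[20,0,0],[0,0,0]],[30,[0,0,0],[0,0,0]]]';  python3 go.py .4852 .1992 .110 -3.5
```

```text
time: 14.18
position: [0.4846, 0.1999, 0.1327]
tool_rot: [0.021, 0.707, -0.023, 0.706]
ft_force: [-0.1, -0.8, -4.3]
grip_width: 0.0394
turn [-0.1 -0.   0.1] shift before turn(mm) [22.7 -0.6  0.7] after turn [22.7 -0.7  0.7]
turn [1.799e+02 2.000e-01 1.000e-01] shift before turn(mm) [22.7 -0.6  0.7] after turn [22.7  0.7 -0.7]
pos [0.4846 0.1999 0.1327] F [-0.1 -0.8 -4.3] q [ 0.18  0.53  1.77 -0.    0.85 -1.33] w 0.0394 t 14.18
```

```bash
python3 -m inch '[[30,[6,-0.6,0.7],[0,0,0]],[30,[6,0,0],[0,0,0]],[30,[0,0,0],[0,0,0]]]';  python3 go.py .4852 .1992 .110 -3.5; python3 -m inch '[[30,[5,0,0],[0,0,0]],[30,[0,0,0],[0,0,0]]]';  python3 go.py .4852 .1992 .100 -3.5
```

```text
time: 14.55
position: [0.4859, 0.1995, 0.1201]
tool_rot: [0.021, 0.707, -0.023, 0.707]
ft_force: [-0.8, 0.5, -4.3]
grip_width: 0.0399
turn [-0.1  0.   0.1] shift before turn(mm) [10.1 -0.3 -0.7] after turn [10.1 -0.3 -0.7]
turn [179.9   0.2  -0. ] shift before turn(mm) [10.1 -0.3 -0.7] after turn [10.1  0.3  0.7]
pos [0.4859 0.1995 0.1201] F [-0.8  0.5 -4.3] q [ 0.18  0.55  1.78 -0.    0.82 -1.33] w 0.0399 t 14.55
time: 14.8
position: [0.4863, 0.1995, 0.1153]
tool_rot: [0.021, 0.706, -0.023, 0.707]
ft_force: [-0.1, -0.0, -4.8]
grip_width: 0.0394
turn [-0.1  0.1  0.1] shift before turn(mm) [15.3 -0.3 -1.1] after turn [15.3 -0.4 -1.1]
turn [ 1.799e+02  2.000e-01 -1.000e-01] shift before turn(mm) [15.3 -0.3 -1.1] after turn [15.3  0.4  1.1]
pos [0.4863 0.1995 0.1153] F [-0.1 -0.  -4.8] q [ 0.18  0.55  1.78 -0.    0.81 -1.33] w 0.0394 t 14.8
```

Underside is now at about 0.102, 8 mm past the ball top, with no contact.

```bash
for i in 1; do :; done; python3 -m inch '[[30,[4,-0.3,-1],[0,0,0]],[30,[0,0,0],[0,0,0]]]'; python3 -m inch '[[30,[4,0,0],[0,0,0]],[30,[0,0,0],[0,0,0]]]'; python3 -m inch '[[30,[3,0,0],[0,0,0]],[30,[0,0,0],[0,0,0]]]';  python3 go.py .4852 .1992 .098 -3.5
```

```text
time: 15.05
position: [0.4854, 0.1993, 0.1112]
tool_rot: [0.021, 0.706, -0.023, 0.707]
ft_force: [-0.8, 1.1, -4.4]
grip_width: 0.0393
time: 15.3
position: [0.4855, 0.1993, 0.1071]
tool_rot: [0.021, 0.706, -0.023, 0.707]
ft_force: [-0.4, -0.7, -4.9]
grip_width: 0.0398
time: 15.55
position: [0.4856, 0.1993, 0.1038]
tool_rot: [0.021, 0.706, -0.023, 0.707]
ft_force: [-0.0, -0.0, -4.7]
grip_width: 0.0397
turn [-0.1  0.1  0.1] shift before turn(mm) [ 5.8 -0.1 -0.4] after turn [ 5.8 -0.1 -0.4]
turn [ 1.799e+02  1.000e-01 -2.000e-01] shift before turn(mm) [ 5.8 -0.1 -0.4] after turn [5.8 0.1 0.4]
pos [0.4856 0.1993 0.1038] F [-0.  -0.  -4.7] q [ 0.18  0.57  1.79 -0.    0.78 -1.33] w 0.0397 t 15.55
```

```bash
python3 -m inch '[[30,[2.5,0,0],[0,0,0]],[30,[0,0,0],[0,0,0]]]'; python3 -m inch '[[30,[1.5,0,0],[0,0,0]],[30,[0,0,0],[0,0,0]]]';python3 -m inch '[[30,[1,0,0],[0,0,0]],[30,[0,0,0],[0,0,0]]]';  python3 go.py .4852 .1992 .098 -3.5
```

```text
time: 15.8
position: [0.4857, 0.1993, 0.1012]
tool_rot: [0.021, 0.706, -0.023, 0.708]
ft_force: [-1.2, -0.1, -3.7]
grip_width: 0.0397
time: 16.05
position: [0.4861, 0.1994, 0.0999]
tool_rot: [0.022, 0.706, -0.022, 0.708]
ft_force: [-0.3, -0.6, -4.4]
grip_width: 0.0396
time: 16.3
position: [0.4862, 0.1994, 0.0993]
tool_rot: [0.022, 0.705, -0.022, 0.708]
ft_force: [-0.6, -0.3, -2.5]
grip_width: 0.0394
turn [-0.1  0.2  0.1] shift before turn(mm) [ 1.3 -0.3 -1. ] after turn [ 1.3 -0.3 -1. ]
turn [ 1.799e+02  1.000e-01 -4.000e-01] shift before turn(mm) [ 1.3 -0.3 -1. ] after turn [1.3 0.3 1. ]
pos [0.4862 0.1994 0.0993] F [-0.6 -0.3 -2.5] q [ 0.18  0.58  1.79 -0.    0.76 -1.33] w 0.0394 t 16.3
```

```bash
python3 -m inch '[[30,[3,0,0.4],[0,-2,0]],[30,[3,0,0.4],[0,-2,0]],[30,[0,0,0],[0,0,0]]]'; python3 go.py .4868 .1990 .089 -3.5
```

```text
time: 16.68
position: [0.4859, 0.1994, 0.0934]
tool_rot: [0.021, 0.681, -0.023, 0.732]
ft_force: [-1.4, 0.5, -1.3]
grip_width: 0.0394
turn [-0.1  4.2  0.1] shift before turn(mm) [ 4.4 -0.3  0.6] after turn [ 4.4 -0.3  0.9]
turn [ 1.798e+02  1.000e-01 -6.600e+00] shift before turn(mm) [ 4.4 -0.3  0.6] after turn [ 4.4  0.3 -0.9]
pos [0.4859 0.1994 0.0934] F [-1.4  0.5 -1.3] q [ 0.19  0.58  1.84 -0.03  0.65 -1.3 ] w 0.0394 t 16.68
```

```bash
python3 -m inch '[[30,[2.5,0,0.8],[0,-1.7,0]],[30,[2,0,0.6],[0,-1.3,0]],[30,[0,0,0],[0,0,0]]]'; python3 go.py .4868 .1990 .089 -3.5
```

```text
time: 17.05
position: [0.4866, 0.1993, 0.0891]
tool_rot: [0.02, 0.662, -0.024, 0.749]
ft_force: [-1.1, 0.4, -4.3]
grip_width: 0.0399
turn [-0.1  7.   0.1] shift before turn(mm) [ 0.1 -0.3  0.2] after turn [ 0.1 -0.3  0.2]
turn [179.6   0.2 -11.1] shift before turn(mm) [ 0.1 -0.3  0.2] after turn [ 0.1  0.3 -0.2]
pos [0.4866 0.1993 0.0891] F [-1.1  0.4 -4.3] q [ 0.2   0.58  1.88 -0.06  0.57 -1.26] w 0.0399 t 17.05
```

```bash
python3 -m inch '[[30,[1,0,0],[0,0,0]],[30,[0,0,0],[0,0,0]]]'; python3 -m inch '[[30,[1,0,0],[0,0,0]],[30,[0,0,0],[0,0,0]]]';python3 -m inch '[[30,[1,0,0],[0,0,0]],[30,[0,0,0],[0,0,0]]]';  python3 go.py .4868 .1990 .087 -3.5; python3 - <<'E'
from h import *
b=snap("scene","s2.png")
cv2.imwrite("pics/k.png",cv2.resize(b[150:310,330:490],None,fx=3.7,fy=3.7,interpolation=2)[:,:,::-1])
E
```

```text
time: 17.3
position: [0.4867, 0.1993, 0.0888]
tool_rot: [0.02, 0.662, -0.024, 0.749]
ft_force: [-2.3, 1.1, -2.5]
grip_width: 0.0396
time: 17.55
position: [0.4867, 0.1993, 0.0887]
tool_rot: [0.02, 0.662, -0.024, 0.749]
ft_force: [-2.5, 0.4, -1.8]
grip_width: 0.0397
time: 17.8
position: [0.4868, 0.1993, 0.0887]
tool_rot: [0.02, 0.662, -0.024, 0.749]
ft_force: [-2.9, 0.7, 0.1]
grip_width: 0.0399
turn [-0.1  7.   0.1] shift before turn(mm) [ 1.7 -0.3 -0.1] after turn [ 1.7 -0.3  0.1]
turn [179.6   0.2 -11. ] shift before turn(mm) [ 1.7 -0.3 -0.1] after turn [ 1.7  0.3 -0.1]
pos [0.4868 0.1993 0.0887] F [-2.9  0.7  0.1] q [ 0.2   0.58  1.88 -0.06  0.57 -1.26] w 0.0399 t 17.8
```

View pics/k.png

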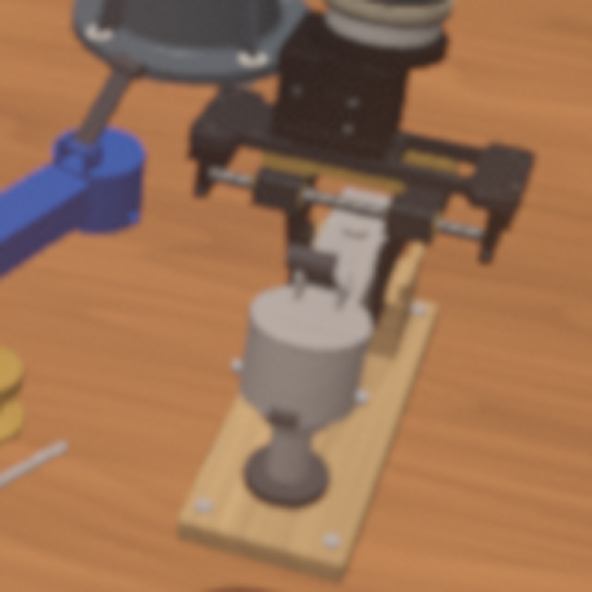

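The head sits over the ball on its keepers and the tail foot is between the cheeks. The weight is carried, so I release.

```bash
python3 -m inch '[[44,[0,0,0],[0,0,0]],[55,[0,0,0],[0,0,0]],[75,[0,0,0],[0,0,0]],[75,[0,0,0],[0,0,0]],[75,[-10,0,0],[0,0,0]],[75,[-30,0,0],[0,0,0]],[75,[-40,0,0],[0,3.5,0]],[75,[-20,0,0],[0,3.5,0]],[0,[0,0,0],[0,0,0]]]' 30; python3 go.py .5151 .1964 .160 -3.5;  python3 - <<'E'
from fit import *
from fit import _P
b=snap("scene","s3.png");a=snap("top","t3.png")
cv2.imwrite("pics/l.png",cv2.resize(np.hstack([b[170:310,340:480],a[190:330,200:300]]),None,fx=3.3,fy=3.3,interpolation=2)[:,:,::-1])
E
```

```text
time: 18.98
position: [0.479, 0.2005, 0.1931]
tool_rot: [0.022, 0.705, -0.022, 0.709]
ft_force: [-0.1, -0.8, 0.1]
grip_width: 0.0704
turn [-0.1  0.4 -0. ] shift before turn(mm) [33.3 -1.8 36. ] after turn [33.1 -1.9 36.2]
turn [179.9  -0.   -0.6] shift before turn(mm) [33.3 -1.8 36. ] after turn [ 33.1   1.9 -36.2]
pos [0.479  0.2005 0.1931] F [-0.1 -0.8  0.1] q [ 0.18  0.42  1.73 -0.    0.98 -1.33] w 0.0704 t 18.98
```

View pics/l.png

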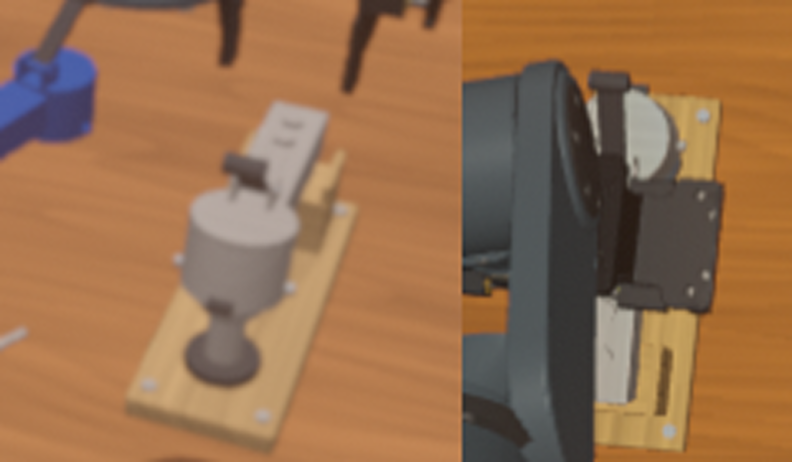

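The coupler sits nose-up on the keepers with its foot in the rest and the lever up. The gripper is clear of it.

```bash
python3 -m inch '[[0,[0,-1.8,20],[0,0.4,0]],[0,[0,0,16],[0,0,0]],[0,[20,0,0],[0,0,0]],[0,[13,0,0],[0,0,0]],[0,[0,0,0],[0,0,0]],[0,[0,0,0],[0,0,0]],[0,[0,0,0],[0,0,0]]]' 30; python3 go.py .5145 .1964 .135 -3.5
```

```text
time: 19.95
position: [0.5081, 0.1958, 0.1522]
tool_rot: [0.021, 0.712, -0.023, 0.701]
ft_force: [0.1, 0.3, 0.2]
grip_width: 0.0017
turn [-0.  -0.9  0.2] shift before turn(mm) [17.1  1.1  6.6] after turn [17.2  1.   6.3]
turn [180.    0.3   1.4] shift before turn(mm) [17.1  1.1  6.6] after turn [17.2 -1.  -6.3]
pos [0.5081 0.1958 0.1522] F [0.1 0.3 0.2] q [ 0.16  0.52  1.69 -0.    0.94 -1.35] w 0.0017 t 19.95
```

```bash
python3 -m inch '[[0,[10,0.8,6.5],[0,-0.9,0]],[0,[6,0,0],[0,0,0]],[0,[0,0,0],[0,0,0]]]'; python3 go.py .5145 .1964 .127 -3.5; python3 -m inch '[[0,[4,0,0],[0,0,0]],[0,[0,0,0],[0,0,0]]]'; python3 -m inch '[[0,[3,0,0],[0,0,0]],[0,[0,0,0],[0,0,0]]]'; python3 go.py .5145 .1964 .127 -3.5;
```

```text
time: 20.32
position: [0.5154, 0.1963, 0.1359]
tool_rot: [0.02, 0.706, -0.023, 0.708]
ft_force: [-0.3, -0.8, -0.5]
grip_width: 0.0006
turn [0.  0.2 0.2] shift before turn(mm) [ 8.9  0.1 -1. ] after turn [ 8.9  0.  -0.9]
turn [-180.    -0.3    0.3] shift before turn(mm) [ 8.9  0.1 -1. ] after turn [ 8.9 -0.   0.9]
pos [0.5154 0.1963 0.1359] F [-0.3 -0.8 -0.5] q [ 0.16  0.55  1.7  -0.    0.89 -1.34] w 0.0006 t 20.32
time: 20.58
position: [0.5154, 0.1963, 0.1315]
tool_rot: [0.02, 0.706, -0.023, 0.708]
ft_force: [-0.2, -0.3, 0.6]
grip_width: 0.0008
time: 20.82
position: [0.516, 0.1962, 0.129]
tool_rot: [0.02, 0.705, -0.023, 0.708]
ft_force: [-0.3, -1.5, 1.2]
grip_width: 0.0001
turn [0.  0.3 0.2] shift before turn(mm) [ 2.   0.1 -1.5] after turn [ 2.   0.1 -1.5]
turn [-180.    -0.3    0.4] shift before turn(mm) [ 2.   0.1 -1.5] after turn [ 2.  -0.1  1.5]
pos [0.516  0.1962 0.129 ] F [-0.3 -1.5  1.2] q [ 0.16  0.56  1.71 -0.01  0.87 -1.34] w 0.0001 t 20.82
```

```bash
python3 -m inch '[[0,[1,0,0],[0,0,0]],[0,[0,0,0],[0,0,0]]]';python3 -m inch '[[0,[1,0,0],[0,0,0]],[0,[0,0,0],[0,0,0]]]';python3 -m inch '[[0,[1,0,0],[0,0,0]]]';python3 -m inch '[[0,[1,0,0],[0,0,0]]]'; python3 go.py .5145 .1964 .127 -3.5;
```

```text
time: 21.08
position: [0.516, 0.1961, 0.1289]
tool_rot: [0.02, 0.705, -0.023, 0.709]
ft_force: [-0.6, 0.3, 1.4]
grip_width: 0.0004
time: 21.32
position: [0.516, 0.1961, 0.1289]
tool_rot: [0.02, 0.705, -0.023, 0.709]
ft_force: [-0.8, -0.6, 2.2]
grip_width: 0.0006
time: 21.45
position: [0.5161, 0.1961, 0.1284]
tool_rot: [0.02, 0.705, -0.023, 0.709]
ft_force: [-3.3, -0.3, 8.8]
grip_width: 0.0003
time: 21.58
position: [0.5162, 0.1961, 0.1282]
tool_rot: [0.02, 0.704, -0.023, 0.709]
ft_force: [-2.0, -1.4, 8.7]
grip_width: 0.0006
turn [0.  0.4 0.2] shift before turn(mm) [ 1.1  0.2 -1.7] after turn [ 1.2  0.2 -1.7]
turn [-180.    -0.3    0.6] shift before turn(mm) [ 1.1  0.2 -1.7] after turn [ 1.2 -0.2  1.7]
pos [0.5162 0.1961 0.1282] F [-2.  -1.4  8.7] q [ 0.16  0.56  1.71 -0.01  0.87 -1.34] w 0.0006 t 21.57
```

```bash
python3 -m inch '[[0,[1.3,0,0],[0,0,0]]]';python3 -m inch '[[0,[1.5,0,0],[0,0,0]]]';python3 -m inch '[[0,[1.7,0,0],[0,0,0]]]'
```

```text
time: 21.7
position: [0.5164, 0.1961, 0.1278]
tool_rot: [0.02, 0.704, -0.023, 0.709]
ft_force: [-1.8, -0.5, 10.0]
grip_width: 0.0006
time: 21.82
position: [0.5165, 0.1962, 0.1273]
tool_rot: [0.02, 0.704, -0.022, 0.71]
ft_force: [-3.4, -0.0, 9.8]
grip_width: 0.0007
time: 21.95
position: [0.5168, 0.1965, 0.1268]
tool_rot: [0.02, 0.704, -0.022, 0.71]
ft_force: [-2.9, 0.5, 11.2]
grip_width: 0.0006
```

```bash
python3 -m inch '[[0,[1.8,0,-0.3],[0,0.2,0]]]';python3 -m inch '[[0,[1.9,0,-0.3],[0,0.2,0]]]';python3 -m inch '[[0,[2.0,0,-0.3],[0,0.2,0]]]'
```

```text
time: 22.08
position: [0.5169, 0.1966, 0.1263]
tool_rot: [0.021, 0.704, -0.022, 0.709]
ft_force: [-2.1, -0.8, 12.3]
grip_width: 0.0005
time: 22.2
position: [0.517, 0.1967, 0.1259]
tool_rot: [0.02, 0.705, -0.022, 0.709]
ft_force: [-3.5, -0.9, 13.1]
grip_width: 0.0005
time: 22.32
position: [0.5173, 0.1967, 0.1256]
tool_rot: [0.02, 0.706, -0.022, 0.708]
ft_force: [-2.3, -0.5, 13.0]
grip_width: 0.0003
```

```bash
python3 -m inch '[[0,[2.1,0,-0.4],[0,0,0]]]';python3 -m inch '[[0,[2.1,0,-0.4],[0,0,0]]]';python3 -m inch '[[0,[2.2,0,-0.4],[0,0,0]]]'
```

```text
time: 22.45
position: [0.5176, 0.1969, 0.1251]
tool_rot: [0.021, 0.705, -0.022, 0.709]
ft_force: [-2.7, -1.8, 13.8]
grip_width: 0.0001
time: 22.58
position: [0.5177, 0.1969, 0.1246]
tool_rot: [0.02, 0.704, -0.022, 0.709]
ft_force: [-3.5, -1.0, 14.4]
grip_width: 0.0004
time: 22.7
position: [0.5178, 0.1969, 0.1242]
tool_rot: [0.02, 0.704, -0.021, 0.71]
ft_force: [-4.0, -1.6, 15.2]
grip_width: 0.0003
```

```bash
python3 -m inch '[[0,[2.2,0,-0.5],[0,0.2,0]]]';python3 -m inch '[[0,[2.2,0,-0.5],[0,0.2,0]]]';python3 -m inch '[[0,[2.2,0,-0.5],[0,0,0]]]'
```

```text
time: 22.82
position: [0.5179, 0.1969, 0.124]
tool_rot: [0.02, 0.704, -0.021, 0.71]
ft_force: [-3.6, -1.8, 15.4]
grip_width: 0.0004
time: 22.95
position: [0.518, 0.1969, 0.1238]
tool_rot: [0.02, 0.705, -0.021, 0.709]
ft_force: [-4.1, -1.3, 16.3]
grip_width: 0.0002
time: 23.08
position: [0.518, 0.1969, 0.1237]
tool_rot: [0.02, 0.704, -0.021, 0.71]
ft_force: [-4.4, -0.8, 16.1]
grip_width: 0.0007
```

```bash
python3 -m inch '[[0,[2.4,0,-0.5],[0,0.2,0]]]';python3 -m inch '[[0,[2.5,0,-0.5],[0,0.2,0]]]'; python3 -m inch '[[0,[2.6,0,-0.5],[0,0.2,0]]]'
```

```text
time: 23.2
position: [0.5181, 0.1969, 0.1234]
tool_rot: [0.02, 0.704, -0.021, 0.709]
ft_force: [-4.3, -1.2, 17.4]
grip_width: 0.0004
time: 23.32
position: [0.5183, 0.1974, 0.1231]
tool_rot: [0.02, 0.705, -0.021, 0.709]
ft_force: [-3.1, 0.3, 16.6]
grip_width: 0.0002
time: 23.45
position: [0.5185, 0.1976, 0.1228]
tool_rot: [0.02, 0.705, -0.02, 0.708]
ft_force: [-4.0, -1.4, 17.8]
grip_width: 0.0003
```

```bash
python3 -m inch '[[0,[2.6,0,0],[0,0.2,0]]]';python3 -m inch '[[0,[2.7,0,0],[0,0.2,0]]]'; python3 -m inch '[[0,[2.7,0,0],[0,0.2,0]]]'; python3 -m inch '[[0,[2.7,0,0],[0,0.2,0]]]'
```

```text
time: 23.58
position: [0.5186, 0.1976, 0.1224]
tool_rot: [0.02, 0.706, -0.02, 0.708]
ft_force: [-4.5, -1.4, 18.1]
grip_width: 0.0005
time: 23.7
position: [0.5187, 0.1977, 0.122]
tool_rot: [0.02, 0.707, -0.02, 0.707]
ft_force: [-4.5, -1.1, 18.2]
grip_width: 0.0006
time: 23.82
position: [0.5189, 0.1977, 0.1216]
tool_rot: [0.02, 0.708, -0.02, 0.706]
ft_force: [-4.3, -2.1, 16.4]
grip_width: 0.0003
time: 23.95
position: [0.5191, 0.1978, 0.1211]
tool_rot: [0.02, 0.708, -0.02, 0.705]
ft_force: [-3.3, -1.1, 16.7]
grip_width: 0.0007
```

```bash
python3 -m inch '[[0,[2.6,0,0],[0,-0.2,0]]]';python3 -m inch '[[0,[2.6,-0.3,0],[0,-0.1,0]]]'; python3 -m inch '[[0,[2.6,-0.3,0],[0,0,0]]]'; python3 -m inch '[[0,[2.6,-0.3,0],[0,0,0]]]'
```

```text
time: 24.08
position: [0.5193, 0.1978, 0.1206]
tool_rot: [0.02, 0.707, -0.02, 0.707]
ft_force: [-4.6, -1.0, 16.9]
grip_width: 0.0004
time: 24.2
position: [0.5196, 0.1977, 0.1201]
tool_rot: [0.02, 0.706, -0.02, 0.708]
ft_force: [-3.8, 0.1, 16.0]
grip_width: 0.0005
time: 24.32
position: [0.5198, 0.1976, 0.1195]
tool_rot: [0.02, 0.705, -0.019, 0.709]
ft_force: [-3.9, -0.7, 15.4]
grip_width: 0.0004
time: 24.45
position: [0.52, 0.1974, 0.1189]
tool_rot: [0.02, 0.705, -0.019, 0.709]
ft_force: [-3.7, -1.4, 13.6]
grip_width: 0.0006
```

```bash
python3 -m inch '[[0,[2,0,-0.5],[0,0.2,0]]]';python3 -m inch '[[0,[2,0,-0.5],[0,0.2,0]]]'; python3 -m inch '[[0,[2,0,-0.5],[0,0,0]]]'; python3 -m inch '[[0,[1.5,0,-0.5],[0,0,0]]]'
```

```text
time: 24.58
position: [0.5203, 0.1974, 0.1183]
tool_rot: [0.02, 0.705, -0.019, 0.709]
ft_force: [-0.1, -1.2, 5.0]
grip_width: 0.0004
time: 24.7
position: [0.52, 0.1975, 0.1163]
tool_rot: [0.02, 0.706, -0.019, 0.708]
ft_force: [-0.6, -0.6, 0.0]
grip_width: 0.0005
time: 24.82
position: [0.5195, 0.1976, 0.1138]
tool_rot: [0.02, 0.706, -0.019, 0.708]
ft_force: [-0.9, 0.7, 0.4]
grip_width: 0.0001
time: 24.95
position: [0.5193, 0.1976, 0.1125]
tool_rot: [0.02, 0.706, -0.019, 0.708]
ft_force: [-1.1, -2.0, 11.4]
grip_width: 0.0004
```

```bash
python3 -m inch '[[0,[2,0,-0.5],[0,0,0]]]';python3 -m inch '[[0,[2.5,0,-0.3],[0,0,0]]]'; python3 -m inch '[[0,[2.7,0,-0.3],[0,0.1,0]]]'; python3 -m inch '[[0,[2.7,0,-0.3],[0,0.1,0]]]'
```

```text
time: 25.08
position: [0.5193, 0.1976, 0.1117]
tool_rot: [0.02, 0.705, -0.019, 0.708]
ft_force: [-1.7, -0.8, 14.7]
grip_width: 0.0001
time: 25.2
position: [0.5197, 0.1977, 0.111]
tool_rot: [0.02, 0.705, -0.019, 0.709]
ft_force: [-3.3, -1.6, 17.8]
grip_width: 0.0004
time: 25.32
position: [0.52, 0.1977, 0.1104]
tool_rot: [0.02, 0.705, -0.019, 0.709]
ft_force: [-3.6, -1.5, 19.1]
grip_width: 0.0003
time: 25.45
position: [0.5201, 0.1977, 0.11]
tool_rot: [0.02, 0.705, -0.019, 0.709]
ft_force: [-3.8, -1.7, 19.7]
grip_width: 0.0004
```

```bash
python3 -m inch '[[0,[2.8,0,-0.4],[0,0.1,0]],[0,[2.8,0,-0.4],[0,0.1,0]]]'; python3 -m inch '[[0,[2.8,0,-0.4],[0,0.1,0]],[0,[2.8,0,-0.4],[0,0.1,0]]]'
```

```text
time: 25.7
position: [0.5203, 0.1977, 0.1097]
tool_rot: [0.019, 0.705, -0.018, 0.709]
ft_force: [-3.8, -1.7, 21.4]
grip_width: 0.0005
time: 25.95
position: [0.5203, 0.1977, 0.1097]
tool_rot: [0.019, 0.705, -0.018, 0.709]
ft_force: [-4.3, -1.3, 21.1]
grip_width: 0.0007
```

Steady at 21 N. I hold a good second more, then ease off.

```bash
python3 -m inch '[[0,[2.7,0,-0.4],[0,0.1,0]],[0,[2.7,0,-0.4],[0,0.1,0]],[0,[2.7,0,-0.4],[0,0.1,0]],[0,[2.7,0,-0.4],[0,0.1,0]],[0,[2.7,0,-0.4],[0,0.1,0]]]'; python3 -m inch '[[0,[2.7,0,-0.4],[0,0.1,0]],[0,[2.7,0,-0.4],[0,0.1,0]],[0,[2.7,0,-0.4],[0,0.1,0]],[0,[2.7,0,-0.4],[0,0.1,0]],[0,[2.7,0,-0.4],[0,0.1,0]]]';  python3 -m inch '[[0,[1.5,0,0],[0,0,0]],[0,[0,0,0],[0,0,0]],[0,[-1,0,0],[0,0,0]],[0,[-3,0,0],[0,0,0]],[0,[0,0,0],[0,0,0]]]'; python3 go.py .5151 .1964 .2 -3.5
```

```text
time: 26.58
position: [0.5203, 0.1978, 0.1097]
tool_rot: [0.018, 0.705, -0.017, 0.708]
ft_force: [-4.4, -1.2, 20.2]
grip_width: 0.0004
time: 27.2
position: [0.5203, 0.1977, 0.1097]
tool_rot: [0.018, 0.706, -0.017, 0.708]
ft_force: [-4.9, -1.6, 20.2]
grip_width: 0.0006
time: 27.82
position: [0.5192, 0.1978, 0.1158]
tool_rot: [0.017, 0.706, -0.017, 0.708]
ft_force: [0.9, -0.1, 0.0]
grip_width: 0.0005
turn [ 0.7  0.1 -0.1] shift before turn(mm) [-84.2  -1.5  -3.8] after turn [-84.2  -1.7  -4. ]
turn [-1.793e+02  1.000e-01  2.000e-01] shift before turn(mm) [-84.2  -1.5  -3.8] after turn [-84.2   1.7   4. ]
pos [0.5192 0.1978 0.1158] F [ 0.9 -0.1  0. ] q [ 0.16  0.58  1.71  0.    0.85 -1.36] w 0.0005 t 27.82
```

```bash
python3 -m inch '[[0,[-40,-1.5,-4],[0.6,0,0]],[0,[-50,0,0],[0,0,0]],[0,[0,0,40],[0,0,0]],[0,[0,0,30],[0,0,0]],[0,[0,0,0],[0,0,0]]]'; python3 go.py .585 .1932 .175 -3.5;  python3 - <<'E'
from h import *
b=snap("scene","s4.png");imaging.camera("top")
for n in("lever_pad","socket","push_spot","lever"):
    try: print(n,[(np.round(r["pixel"]).tolist(),round(r["confidence"],2)) for r in imaging.tip_of("scene",n)])
    except Exception as e: print(n,e)
cv2.imwrite("pics/n.png",cv2.resize(b[160:310,330:490],None,fx=3.7,fy=3.7,interpolation=2)[:,:,::-1])
E
```

```text
time: 28.45
position: [0.5849, 0.1922, 0.2054]
tool_rot: [0.021, 0.708, -0.021, 0.706]
ft_force: [-0.5, 0.2, 0.4]
grip_width: 0.0006
turn [ 0.1 -0.2 -0. ] shift before turn(mm) [30.4  1.   0.1] after turn [30.4  1.   0. ]
turn [-179.9    0.    -0.3] shift before turn(mm) [30.4  1.   0.1] after turn [30.4 -1.  -0. ]
pos [0.5849 0.1922 0.2054] F [-0.5  0.2  0.4] q [ 0.14  0.53  1.47  0.    1.14 -1.38] w 0.0006 t 28.45
lever_pad [([361.0, 169.0], 0.69), ([406.0, 235.0], 0.68)]
socket [([355.0, 201.0], 0.83), ([409.0, 256.0], 0.58)]
push_spot [([344.0, 202.0], 0.68), ([417.0, 231.0], 0.66)]
lever it knows: ball, bowl, clock, coupler, door_knob, flask, jar, keepers, lever_pad, mug, push_spot, screwdriver, socket, stand, tail_foot, tail_rest, tube_center
```

View pics/n.png

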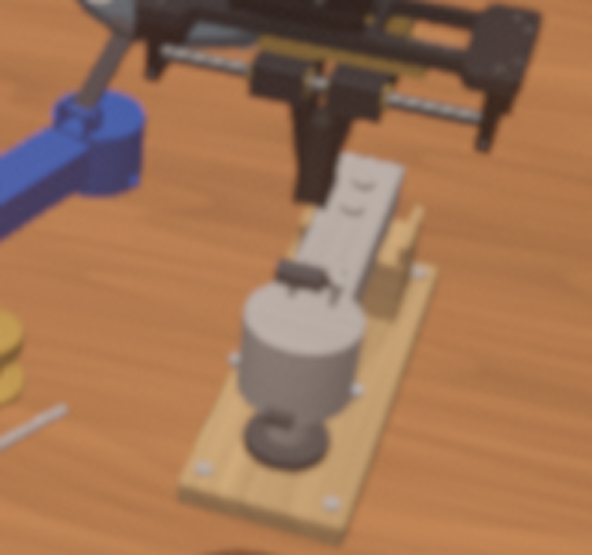

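The head is now low and level on the ball, with only the neck base visible under it. The lever is still up, its crossbar at crop (302,274), and the tail is between the cheeks. Next is the lever.

```bash
python3 -c "
from h import *
print(atz('scene',(330+305/3.7,160+315/3.7),.137), atz('scene',(330+302/3.7,160+274/3.7),.175))"; python3 -m inch '[[0,[15,0.7,0],[0,-0.2,0]],[0,[11,0,0],[0,0,0]],[0,[0,0,0],[0,0,0]]]'; python3 -m inch '[[0,[4,0,1],[0,0,0]]]';python3 -m inch '[[0,[4,0,1],[0,0,0]]]'; python3 -m inch '[[0,[3,0,1],[0,0,0]]]'
```

```text
[0.59826748 0.19821214 0.137     ] [0.61395796 0.19526106 0.175     ]
time: 29.08
position: [0.5787, 0.1936, 0.1765]
tool_rot: [0.02, 0.709, -0.02, 0.705]
ft_force: [-0.8, 0.5, 0.5]
grip_width: 0.0006
time: 29.2
position: [0.5799, 0.1936, 0.1724]
tool_rot: [0.02, 0.709, -0.02, 0.705]
ft_force: [0.1, 0.4, 0.3]
grip_width: 0.0002
time: 29.32
position: [0.581, 0.1936, 0.1682]
tool_rot: [0.02, 0.709, -0.02, 0.705]
ft_force: [0.3, 0.1, 0.6]
grip_width: 0.0001
time: 29.45
position: [0.5822, 0.1935, 0.1651]
tool_rot: [0.02, 0.709, -0.02, 0.705]
ft_force: [0.3, -0.1, -0.5]
grip_width: 0.0004
```

```bash
python3 -c "
from h import *
print(atz('scene',(330+305/3.7,160+315/3.7),.117))"; python3 -m inch '[[0,[2,0,2],[0,-0.2,0]]]';python3 -m inch '[[0,[2,0,1],[0,-0.2,0]]]'; python3 -m inch '[[0,[2,0,1],[0,0,0]]]';python3 -m inch '[[0,[2,0,1],[0,0,0]]]'
```

```text
[0.57214061 0.19545248 0.117     ]
time: 29.58
position: [0.584, 0.1934, 0.1629]
tool_rot: [0.02, 0.708, -0.02, 0.706]
ft_force: [-2.4, -0.0, 3.5]
grip_width: 0.0
time: 29.7
position: [0.5851, 0.1934, 0.1613]
tool_rot: [0.02, 0.706, -0.02, 0.707]
ft_force: [-1.3, -0.2, 3.3]
grip_width: 0.0001
time: 29.82
position: [0.5862, 0.1934, 0.1597]
tool_rot: [0.02, 0.706, -0.02, 0.707]
ft_force: [-2.2, 0.5, 4.6]
grip_width: 0.0004
time: 29.95
position: [0.5873, 0.1933, 0.158]
tool_rot: [0.02, 0.706, -0.02, 0.708]
ft_force: [-2.9, -1.0, 4.0]
grip_width: 0.0006
```

Lever is moving at ~4 N; continue along the arc.

```bash
python3 -m inch '[[0,[2.5,0,1],[0,0,0]],[0,[2.5,0,1],[0,0.1,0]],[0,[2.5,0,1],[0,0,0]]]';python3 -m inch '[[0,[2.5,0,1],[0,0.1,0]],[0,[2.5,0,0.8],[0,0,0]],[0,[2.5,0,0.8],[0,0.1,0]]]'; python3 -m inch '[[0,[2.5,0,0.5],[0,0,0]],[0,[2.5,0,0.5],[0,0.1,0]]]'
```

```text
time: 30.32
position: [0.5914, 0.1931, 0.1507]
tool_rot: [0.02, 0.706, -0.02, 0.708]
ft_force: [-1.0, -0.8, 4.0]
grip_width: 0.0004
time: 30.7
position: [0.5945, 0.1929, 0.1427]
tool_rot: [0.02, 0.707, -0.02, 0.707]
ft_force: [-1.0, -0.8, 3.9]
grip_width: 0.0005
time: 30.95
position: [0.5957, 0.1928, 0.1373]
tool_rot: [0.02, 0.708, -0.02, 0.706]
ft_force: [-1.0, -0.1, 3.8]
grip_width: 0.0006
```

```bash
python3 -m inch '[[0,[2,0,0.3],[0,-0.1,0]],[0,[2,0,0.3],[0,0,0]]]';python3 -m inch '[[0,[1.5,0,0.3],[0,0,0]]]'; python3 -m inch '[[0,[1.5,0,0.2],[0,0,0]]]'; python3 -m inch '[[0,[1.5,0,0],[0,0,0]]]'; python3 -m inch '[[0,[1.5,0,0],[0,0,0]]]'
```

```text
time: 31.2
position: [0.5964, 0.1927, 0.133]
tool_rot: [0.02, 0.707, -0.02, 0.707]
ft_force: [-0.5, 0.2, 4.0]
grip_width: 0.0001
time: 31.32
position: [0.5965, 0.1927, 0.1313]
tool_rot: [0.02, 0.707, -0.02, 0.706]
ft_force: [-1.2, 0.5, 4.6]
grip_width: 0.0005
time: 31.45
position: [0.5966, 0.1927, 0.1298]
tool_rot: [0.02, 0.707, -0.02, 0.706]
ft_force: [-1.6, -0.7, 5.5]
grip_width: 0.0005
time: 31.58
position: [0.5968, 0.1927, 0.1286]
tool_rot: [0.02, 0.707, -0.02, 0.707]
ft_force: [-0.6, 0.4, 7.4]
grip_width: 0.0005
time: 31.7
position: [0.5969, 0.1927, 0.1278]
tool_rot: [0.02, 0.707, -0.02, 0.707]
ft_force: [-1.8, 1.1, 7.0]
grip_width: 0.0007
```

```bash
python3 -m inch '[[0,[1.8,0,0],[0,0,0]]]'; python3 -m inch '[[0,[1.8,0,0],[0,0,0]]]'; python3 -m inch '[[0,[2,0,0],[0,0,0]]]'; python3 -m inch '[[0,[2,0,0],[0,0,0]],[0,[2,0,0],[0,0,0]]]'
```

```text
time: 31.82
position: [0.597, 0.1927, 0.1268]
tool_rot: [0.02, 0.707, -0.02, 0.707]
ft_force: [-2.7, -0.3, 9.4]
grip_width: 0.0005
time: 31.95
position: [0.5971, 0.1928, 0.126]
tool_rot: [0.02, 0.707, -0.02, 0.707]
ft_force: [-2.8, -0.6, 9.6]
grip_width: 0.0005
time: 32.08
position: [0.5972, 0.1928, 0.1251]
tool_rot: [0.02, 0.706, -0.02, 0.707]
ft_force: [-2.6, -1.3, 9.1]
grip_width: 0.0004
time: 32.33
position: [0.5976, 0.193, 0.1239]
tool_rot: [0.02, 0.706, -0.02, 0.708]
ft_force: [-3.2, -0.6, 11.8]
grip_width: 0.0002
```

```bash
python3 -m inch '[[0,[0.5,0,0],[0,0,0]],[0,[-3,0,0],[0,0,0]],[0,[-3,0,0],[0,0,0]]]'; python3 -m inch '[[0,[-20,0,0],[0,0,0]],[0,[-40,0,0],[0,0,0]],[0,[-40,0,-30],[0,0,0]],[0,[0,0,-60],[0,0,0]],[0,[0,0,-10],[0,0,0]]]';  python3 - <<'E'
from h import *
b=snap("scene","s5.png");a=snap("top","t5.png")
cv2.imwrite("pics/o.png",cv2.resize(np.hstack([b[190:310,360:460],a[180:300,200:300]]),None,fx=4,fy=4,interpolation=2)[:,:,::-1])
E
```

```text
time: 32.7
position: [0.5967, 0.193, 0.1314]
tool_rot: [0.019, 0.706, -0.02, 0.707]
ft_force: [-0.3, 0.1, 0.0]
grip_width: 0.0004
time: 33.33
position: [0.4943, 0.1984, 0.23]
tool_rot: [0.02, 0.708, -0.02, 0.706]
ft_force: [0.7, -0.6, 0.1]
grip_width: 0.0003
```

View pics/o.png

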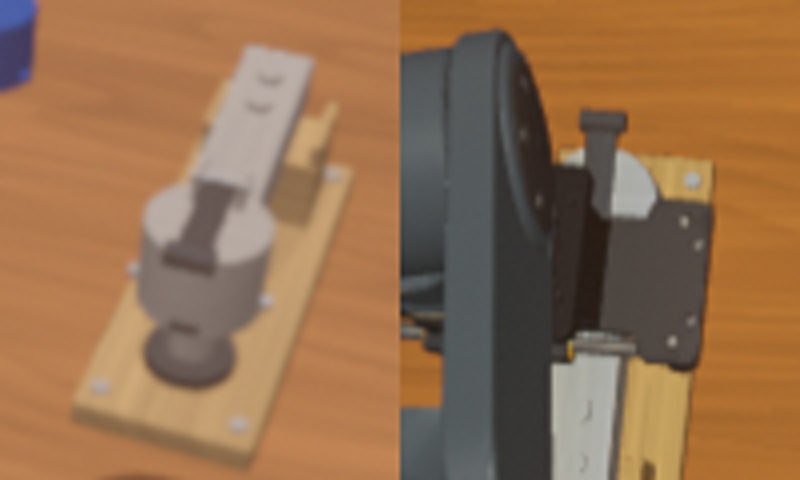

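The lever now lies forward over the head top, its crossbar at scene pixel about (407.5,254.5). I compare this with the flat geometry.

```bash
python3 - <<'E'
from fit import *
# crossbar in camera: midpoint of its drawn blob
for a in(0,.05,.1,.15,.2,.3):
  for r,h in((.068,0),(0,0)):
    q=place((-.022+r*np.cos(a),0,.127+r*np.sin(a)),[.5705,.1935,np.radians(-3.5)]);print(a,r,proj("scene",q).round(1),proj("top",q).round(1))
E
python3 go.py .597 .1927 .135 -3.5
```

```text
0 0.068 [406.4 253.6] [251.2 210.3]
0 0 [414.9 234.8] [247.8 239.2]
0.05 0.068 [406.6 252.3] [250.9 210. ]
0.05 0 [414.9 234.8] [247.8 239.2]
0.1 0.068 [406.8 250.8] [250.7 209.7]
0.1 0 [414.9 234.8] [247.8 239.2]
0.15 0.068 [407.  249.4] [250.4 209.5]
0.15 0 [414.9 234.8] [247.8 239.2]
0.2 0.068 [407.3 247.9] [250.1 209.4]
0.2 0 [414.9 234.8] [247.8 239.2]
0.3 0.068 [407.9 244.8] [249.6 209.4]
0.3 0 [414.9 234.8] [247.8 239.2]
turn [ 0.2  0.2 -0.1] shift before turn(mm) [96.5 -0.5 97.8] after turn [96.1  0.  98.2]
turn [-1.798e+02  1.000e-01  4.000e-01] shift before turn(mm) [96.5 -0.5 97.8] after turn [ 96.1  -0.  -98.2]
pos [0.499  0.1987 0.2311] F [-0.3 -0.1  0.6] q [ 0.17  0.4   1.65  0.    1.09 -1.34] w 0.0003 t 33.42
```

The checks agree:
- **Height:** the lever bottomed at 0.130 m, as it should when flat.
- **Stiffness:** from there only the ball spring gave, at about 1.07 N/mm. My seating press predicts 1.06.
- **Image:** the crossbar pixel matches the flat position.

The arm is clear, so I hand in.

```bash
python3 -c "
from h import *
o=get_obs();print(o['time'],o['ft_force']);print(robot.hand_in())"
```

```text
33.425 [-0.28535579 -0.10578739  0.57521927]
the job is handed in; nothing more can be done
None
```

The coupler is hitched on the tow ball, the latch lever is flat down, and the job is handed in at 33.4 s. `hand_in` reports no verdict.

- **Placing:** I gripped the grey coupler by its tube and lowered it until the head rested on the keepers over the ball. I then tilted the tail foot into the rest and let go.
- **Seating:** I pushed on push_spot with the fingers closed. The head slipped past the keepers, with readings up to about 18 N, and dropped onto the ball. I then held it at 19–21 N for about 1.8 s with the lever still up.
- **Latching:** The lever moved at about 4 N and reached its stop at the expected height of 0.130 m. I took it to about 12 N there, where only the ball spring gave (1.07 N/mm, against 1.06 expected).
- **Last check:** The final picture shows the crossbar within about 1 pixel of where it should be when flat, and the tail between the cheeks. The gripper was clear of everything.

- **Disagreements:** The networks' points scattered by several millimetres, so I took positions from picture edges instead. One position check came out 28 mm off because I had used the wrong head-top height; with the right height it was within about 2 mm.
- **Not checked:** I made no separate check of the other goods, but no unexpected contact force showed up in the readings.

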